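Set the composing stick and point out the next bars

TASK

Set the composing stick to the two short bars in it: push its knee along until they sit tight end to end between knee and head, then swing the clamp lever fully home along the stick. Then show your helper the two bars for the second row: point down at the middle of each of the two short ones, matching those in the stick, among the four bars lying on the table beside it, the one nearer the robot first, fingertips just above it for two seconds without touching, and finish still pointing at the farther one. Pick nothing up and leave everything else where it lies.

Things in the scene. Friction and masses are not known exactly. Their poses are not given: they have to be found in the camera images.
- stick: composing stick: a flat grey metal tray fixed to the table, 52 wide x 250 long x 22 high mm. Origin: centre of its underside; x across the bed (-x side open, facing the robot; +x side a wall 20 mm high), y along it (the +y end is the fixed head, a block whose inner face is at y = 100 mm), z up. The bed's floor is 2 mm thick. The two bed bars lie in it against the wall, between the head and the knee
- stick_knee (a joint): position of the sliding knee (m), 0 to 0.062: grows as the knee moves away from the head, towards the stick's -y end. The clear gap between knee and head is 0.134 m + this value. Slides stiffly, with about 3 N of friction (about 5 N with the bars before it) and stays where it is left, with the clamp open or shut. Starts at 0.036 to 0.060; it is tight on the two bars at about 0.0086
- knee_back (a point): on the knee, an upright plate 3 mm thick across the bed, 47 mm wide, its top 20 mm above the table: a point of the rear (-y) face, the one to push towards +y of the stick, 9 mm to the open side of the middle and 12 mm above the table. Behind it, on the open half of the bed, the knee's sole is only 5 mm high for 40 mm; the clamp lever lies behind that and on the wall side
- stick_clamp (a joint): angle of the clamp lever (rad), 0 to 1.08: 0 is fully home (shut), lying along the stick beside the wall and pointing to the stick's -y end; it grows as the free end swings out towards the open (-x) side. Its pivot rides on the knee, in the stick's frame at x = 16.5 mm, y = -70 mm - knee value. Starts at 0.32 to 0.58; friction about 0.03 N m, stays where it is left. Push the side that faces the open side, near the free end and along its arc
- lever_end (a point): free end of the clamp lever, 6 mm short of its tip and 34 mm from the pivot, 11.5 mm above the table; the lever is about 13 mm wide and spans 6 to 17 mm above the table
- bed_bar_a_mid (a point): short grey cast metal bar, 21 x 71.2 x 21.5 mm, long along the stick, lying loose in the stick's bed next to the head; this point is its centre
- bed_bar_b_mid (a point): the same kind of short bar, lying in the bed next to the knee; this point is its centre
- short_bar_a_mid (a point): short plain grey cast metal bar, 21 wide x 71 long x 22 high mm, long axis = its y axis, lying flat on the table; this point is its centre, 11 mm above the table
- short_bar_b_mid (a point): another short plain grey cast metal bar, 21 wide x 71 long x 22 high mm, long axis = its y axis, lying flat on the table; this point is its centre, 11 mm above the table. It and the other short bar look alike; which one is nearer the robot (smaller x, by 50 mm or more) varies
- bar_109_mid (a point): longer plain grey cast metal bar, 21 wide x 109 long x 22 high mm, long axis = its y axis, lying flat on the table; this point is its centre, 11 mm above the table
- bar_132_mid (a point): longest plain grey cast metal bar, 21 wide x 132 long x 22 high mm, long axis = its y axis, lying flat on the table; this point is its centre, 11 mm above the table
- quoin: dark steel quoin (locking wedge), 22 x 55 x 18 mm; origin under its middle
- tape: black round pocket tape measure, 66 x 64 x 31 mm; origin under its middle
- oak_strip: strip of oak, 19 x 124 (along its y axis) x 17 mm; origin under its middle
Mind the look-alikes: they are no part of the job. Leave any blue or turquoise look-alike of the part that bears short_bar_a_mid alone. What is shaped like the part that bears short_bar_b_mid but red is not meant.

How it is judged (in metres and radians):
On the way, in this order (a step that is already met when the one before it is completed fails the run):
1. the knee is pushed up so that the two bars sit tight between knee and head (gap left at most 2.6 mm) (value of joint stick_knee between 0.006 and 0.0112 m), for 0.2 s.
2. the clamp lever is swung home (within 0.10 rad), the knee still tight (all of step 1 and value of joint stick_clamp below 0.1 rad), for 0.2 s.
3. the point between the fingers stays within 25 mm of above the middle of the short table bar nearer the robot, 34 to 110 mm above the table (fingertips about 19 mm lower) (((((world x of short_bar_a_mid below 0.49 m and world x of short_bar_b_mid above 0.49 m) or (world x of short_bar_a_mid below 0.57 m and world x of short_bar_b_mid above 0.57 m) or (world x of short_bar_a_mid below 0.65 m and world x of short_bar_b_mid above 0.65 m)) and (horizontal distance between the grasp point and short_bar_a_mid below 0.025 m and height (world z) of the grasp point between 0.034 and 0.11 m)) or (((world x of short_bar_b_mid below 0.49 m and world x of short_bar_a_mid above 0.49 m) or (world x of short_bar_b_mid below 0.57 m and world x of short_bar_a_mid above 0.57 m) or (world x of short_bar_b_mid below 0.65 m and world x of short_bar_a_mid above 0.65 m)) and (horizontal distance between the grasp point and short_bar_b_mid below 0.025 m and height (world z) of the grasp point between 0.034 and 0.11 m)))), for 1 s.
4. the same over the farther short table bar (((((world x of short_bar_a_mid below 0.49 m and world x of short_bar_b_mid above 0.49 m) or (world x of short_bar_a_mid below 0.57 m and world x of short_bar_b_mid above 0.57 m) or (world x of short_bar_a_mid below 0.65 m and world x of short_bar_b_mid above 0.65 m)) and (horizontal distance between the grasp point and short_bar_b_mid below 0.025 m and height (world z) of the grasp point between 0.034 and 0.11 m)) or (((world x of short_bar_b_mid below 0.49 m and world x of short_bar_a_mid above 0.49 m) or (world x of short_bar_b_mid below 0.57 m and world x of short_bar_a_mid above 0.57 m) or (world x of short_bar_b_mid below 0.65 m and world x of short_bar_a_mid above 0.65 m)) and (horizontal distance between the grasp point and short_bar_a_mid below 0.025 m and height (world z) of the grasp point between 0.034 and 0.11 m)))), for 1 s.
At the end, for the whole second after the job is handed in: The bars lie in the bed with at most 2.6 mm slack before the knee, the lever is home within 0.10 rad, no table bar has moved over 6 mm, and the hand still points, untouching, at the farther short table bar: within 25 mm of its middle from above, 34 to 110 mm above the table (all of step 2 and x of bed_bar_a_mid in the frame of stick between 0 and 0.02 m and z of each of bed_bar_a_mid, bed_bar_b_mid in the frame of stick below 0.018 m and x of bed_bar_b_mid in the frame of stick between 0 and 0.02 m and ((((world x of short_bar_a_mid below 0.49 m and world x of short_bar_b_mid above 0.49 m) or (world x of short_bar_a_mid below 0.57 m and world x of short_bar_b_mid above 0.57 m) or (world x of short_bar_a_mid below 0.65 m and world x of short_bar_b_mid above 0.65 m)) and (horizontal distance between the grasp point and short_bar_b_mid below 0.025 m and height (world z) of the grasp point between 0.034 and 0.11 m)) or (((world x of short_bar_b_mid below 0.49 m and world x of short_bar_a_mid above 0.49 m) or (world x of short_bar_b_mid below 0.57 m and world x of short_bar_a_mid above 0.57 m) or (world x of short_bar_b_mid below 0.65 m and world x of short_bar_a_mid above 0.65 m)) and (horizontal distance between the grasp point and short_bar_a_mid below 0.025 m and height (world z) of the grasp point between 0.034 and 0.11 m))) and distance of each of short_bar_a_mid, short_bar_b_mid, bar_109_mid, bar_132_mid from where it was at the start of the episode below 0.006 m).
It fails at once if a bar in the stick is lifted out of the bed (height (world z) of any of bed_bar_a_mid, bed_bar_b_mid above 0.022 m).
It fails at once if a bar lying on the table is touched with the hand or arm (contact force between any of the fingers, the arm and short_bar_a above 0.5 N or contact force between any of the fingers, the arm and short_bar_b above 0.5 N or contact force between any of the fingers, the arm and bar_109 above 0.5 N or contact force between any of the fingers, the arm and bar_132 above 0.5 N).
It fails at once if a bar lying on the table is moved by more than 6 mm (distance of any of short_bar_a_mid, short_bar_b_mid, bar_109_mid, bar_132_mid from where it was at the start of the episode above 0.006 m).
It fails at once if the quoin, pocket tape or oak strip is moved by more than 15 mm (distance of any of quoin, tape, oak_strip from where it was at the start of the episode above 0.015 m).
It also fails if it takes over 64 s, if anything falls off the work surface, if the arm or the gripper's body presses on something with over 40 N, if the wrist force passes 120 N, or if a joint passes its speed limit or range.

ROBOT

A 6-joint arm with a two-finger parallel gripper is mounted at the origin on a cart in front of the work surface, level with it; the furniture and walls round the work are solid. World frame = base frame: x ahead of the robot, y to its left, z up, the work surface at z = 0. Lengths are in mm, angles in degrees, forces in N, time in s.
With the tool pointing down it reaches from about 300 to 850 mm from the base axis. Payload 4.2 kg.
Tool frame: the origin (TCP) lies midway between the tips of the shut fingers; the grasp point (between the pads) lies 19 mm behind it; z points along the fingers, x is the direction in which the jaws open and shut, and the axes are right-handed (so a half turn about z gives the same grasp; the last joint's range is limited). The gripper opens to 91 mm and grips with 3 to 60 N. Pads are 32 mm wide; open, the fingers measure 118 mm over their backs; the gripper's body (76 mm by 178 mm) begins 60 mm behind the grasp point.
Start: joints at [-68.411, 18.312, 89.639, -0, 72.044, -1.146], TCP at [222.224, -530.339, 213.976] pointing down, gripper open.
Joint ranges: [-177.97, 177.97], [-48.28, 115.42], [12.27, 149.76], [-77.06, 257.06], [2.81, 150.46], [-146.56, 146.56]. Speed limits (degrees/s): [147.25, 147.25, 180, 180, 180, 180].

INTERFACE

Orientations are given as [roll, pitch, yaw] about the fixed x, y, z axes, in that order (R = Rz(yaw) Ry(pitch) Rx(roll)).
In Python, from workcell import env gives the robot as it stands. The module is installed in compiled form; this text tells all that it offers.
- The arm moves only by the tool drive_tool, never from a script. Its argument "series" is a list of rows, each a list of 3 entries, a list of its own where there are three numbers: the closure, from 0 (fully open) to 1 (shut), then the shift along the tool's x, y, z in mm, then the turn, a rotation vector about the tool's x, y, z in rad. In form: [[gripper, [dx, dy, dz], [rx, ry, rz]], ...]. A call has exactly 5 rows; each row is the pose to reach, as a shift and turn from the pose commanded when the call began, along the tool's axes at that moment; what a row does not reach only later rows make up. A row lasts 1/10 s, in which the tool goes at most 50 mm and 8.59 degrees, less where a joint would pass 70% of its speed; a pose out of reach is approached as far as the arm can. A call with a gripper value outside its range is refused whole. The fingers move at their own pace and stop on an object; "squeeze" is the grip in N (left out, the last holds). Time passes only in rows, so rows that repeat a pose let the fingers close, or fill a call up. It gives the time, the measured TCP pose, the force and the opening at its end, in the units of the state.
- env.state(): the state, without advancing time (a new reading comes with each control period).
- env.grab_frame(name): name is "side" or "top"; returns a dict with "image" (420x560x3 uint8, red, green, blue), "K" (3x3 intrinsics, pixels), "origin" and "orientation" of the camera in the world. Camera axes: x right, y down, z forward; pixel columns grow to the right and rows downward; lengths in mm; the calibration is good to about 2 mm. A picture is of the moment at which its call begins. There is no depth.
- env.job_done(): hands the job in, once; it reports no verdict.
The state is a dict: "time_s": time; "qpos": joint angles; "qvel": joint speeds; "effort": joint torques, N m; "ee_pos": TCP position; "ee_rot": TCP orientation; "force": force on the tool from outside, world axes, zero at the start; "torque": the same for the moment, N m; "gripper_width": finger opening in mm.
Only numpy, scipy, OpenCV 4.12 (cv2) and the standard library are available. Lean on these libraries where they do the work, as an engineer would, in place of code of your own. Each camera call takes 0.05 s, during which the arm holds its last target.

## Working session

There is one attempt and no reset: what is moved stays moved. The work goes in short steps, Python scripts to look and compute and a tool call to move; the robot and the scene stay as the last step left them, time stands still between calls to the robot, and variables do not carry over. Pictures are saved under pics/ and viewed, and the job is handed in when it is done.

Besides the shell and the picture viewer there is one more tool, called by a JSON object that holds its "fn" and its "kwargs", one argument or row to a line. drive_tool: Moves the arm, as the interface text tells. Its arguments: {"type":"object","properties":{"series":{"type":"array","items":{"type":"array"}},"squeeze":{"type":"number"}},"required":["series"]}

```bash
mkdir -p pics; ls; python3 - <<'E'
from workcell import env
import cv2,pickle,numpy as np
print(env.state())
for n in("top","side"):
    f=env.grab_frame(n); cv2.imwrite(f"pics/{n}0.png",f["image"][:,:,::-1]); pickle.dump(f,open(f"{n}0.pkl","wb"))
    print(n,f["K"],f["origin"],f["orientation"])
E
```

```text
pics
{'time_s': 0.0, 'qpos': array([-6.84111187e+01,  1.83515966e+01,  8.97088251e+01, -2.05372769e-03,
        7.20440675e+01, -1.14621505e+00]), 'qvel': array([-0.05221193,  0.08128831, -0.0593052 , -0.05170867,  0.10777555,
       -0.01760512]), 'effort': array([ 1.72105476e-03, -4.12457085e+01, -2.31974190e+01,  7.26512633e-02,
        4.58528416e-02, -1.59684532e-04]), 'ee_pos': array([ 222.01368753, -529.83700596,  213.10434948]), 'ee_rot': array([-1.79999862e+02,  1.04507319e-01, -6.72642686e+01]), 'force': array([-0.32571405,  0.4740696 , -0.04400041]), 'torque': array([-0.03531746, -0.04128137,  0.00358686]), 'gripper_width': 91.5064381716649}
top [[384.64337555   0.         272.59528389]
 [  0.         384.64337555 212.9676947 ]
 [  0.           0.           1.        ]] [406.40642276 176.01857647 896.12068519] [-171.61498328    0.73061369  -88.43821568]
side [[403.75949564   0.         274.74708748]
 [  0.         403.75949564 209.06975532]
 [  0.           0.           1.        ]] [291.41939502 997.90289242 711.84100893] [-127.66783415   -0.62121604 -162.64970705]
```

View pics/top0.png

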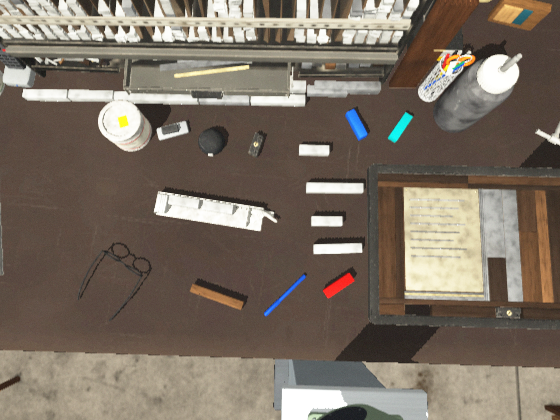

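View pics/side0.png

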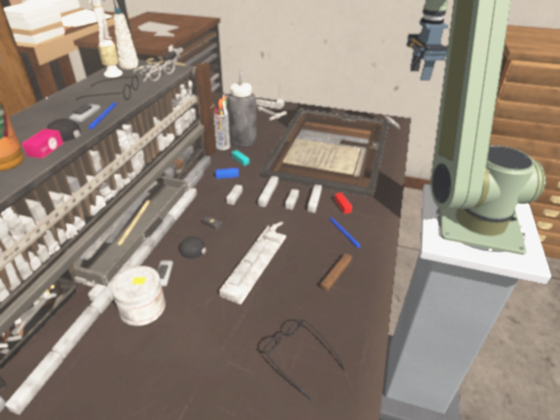

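The top view shows the stick at (155–275, 190–230), with its head at the left and the lever at the right. The four table bars are at (314,150), (335,188), (327,221) and (338,249). The coloured look-alikes are blue (357,124), turquoise (400,127) and red (339,285).

```bash
cat > h.py <<'E'
import numpy as np, cv2, pickle
from scipy.spatial.transform import Rotation as R
def rot(f): return R.from_euler('xyz',f["orientation"],degrees=True).as_matrix()
def p2w(f,u,v,z):
    d=rot(f)@np.linalg.inv(f["K"])@np.array([u,v,1.]); o=np.array(f["origin"])
    return o+d*(z-o[2])/d[2]
def w2p(f,P):
    c=rot(f).T@(np.array(P,float)-f["origin"]); q=f["K"]@c; return q[:2]/q[2]
E
python3 - <<'E'
from h import *
im=cv2.imread("pics/top0.png")
cv2.imwrite("pics/c1.png",cv2.resize(im[180:240,145:285],None,fx=5.6,fy=5.6,interpolation=cv2.INTER_CUBIC))
cv2.imwrite("pics/c2.png",cv2.resize(im[100:310,240:420],None,fx=2.8,fy=2.8,interpolation=cv2.INTER_CUBIC))
im=cv2.imread("pics/side0.png")
cv2.imwrite("pics/c3.png",cv2.resize(im[215:305,215:295],None,fx=6,fy=6,interpolation=cv2.INTER_CUBIC))
f=pickle.load(open("top0.pkl","rb"))
for n,u,v in [("A",314,150),("B",335,188),("C",327,221),("D",338,249),("head",157,203),("lev",274,215),("quoin?",257,144),("oak",217,296)]: print(n,p2w(f,u,v,22))
E
```

```text
A [686.94589112  97.44238985  22.        ]
B [596.96905981  47.8583737   22.        ]
C [519.51289455  65.82346586  22.        ]
D [456.34084961  40.5768218   22.        ]
head [551.43590157 458.86002741  22.        ]
lev [530.27880057 187.32131949  22.        ]
quoin? [698.50167066 231.96967483  22.        ]
oak [344.63060515 309.54547062  22.        ]
```

View pics/c1.png

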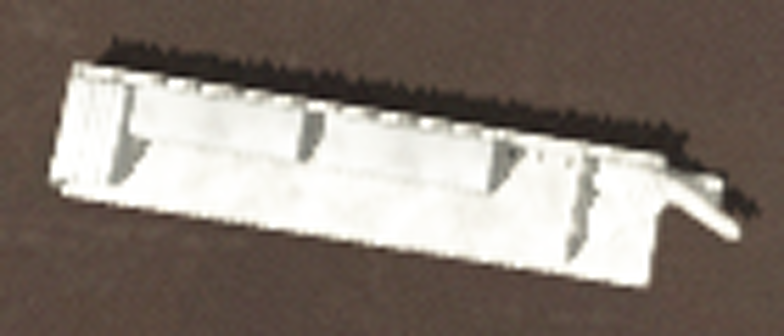

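View pics/c2.png

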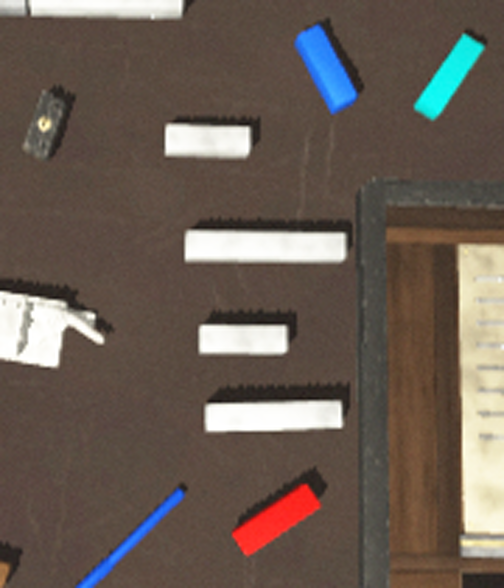

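View pics/c3.png

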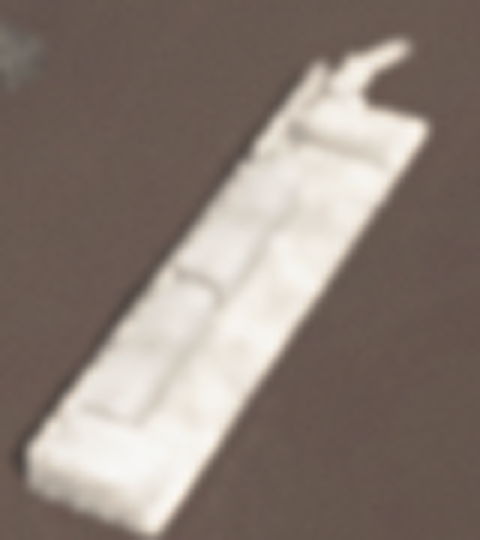

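```bash
cat > fit.py <<'E'
from h import *
from scipy.optimize import least_squares
ft=pickle.load(open("top0.pkl","rb")); fs=pickle.load(open("side0.pkl","rb"))
T=lambda u,v:(145+u/5.6-.4,180+v/5.6-.4)
S=lambda u,v:(215+u/6-.4,215+v/6-.4)
# (frame,px,stick pt)
obs=[(ft,T(75,64),(26,125,22)),(ft,T(52,188),(-26,125,22)),(ft,T(648,286),(-26,-125,2)),(ft,T(665,160),(26,-125,20)),
(fs,S(28,455),(26,125,22)),(fs,S(428,125),(-26,-125,2)),(fs,S(320,65),(26,-125,20)),(fs,S(155,535),(-26,125,0))]
def S2W(p,q):
    c,s=np.cos(p[2]),np.sin(p[2]); return np.array([p[0]+c*q[0]-s*q[1],p[1]+s*q[0]+c*q[1],q[2]])
if __name__=="__main__":
    def r(p,o=obs): return np.concatenate([w2p(f,S2W(p,q))-np.array(u) for f,u,q in o])
    for o in (obs[:4],obs[4:],obs):
        s=least_squares(r,[540,320,-.1],args=(o,)); print(s.x,np.degrees(s.x[2]));print(r(s.x,o).reshape(-1,2).round(1).tolist())
    p=s.x
    im=cv2.imread("pics/top0.png")
    im2=cv2.resize(im[180:240,145:285],None,fx=5.6,fy=5.6,interpolation=cv2.INTER_CUBIC)
    def dr(qs,col):
        a=[((w2p(ft,S2W(p,q))-[144.6,179.6])*5.6).astype(int) for q in qs]
        cv2.polylines(im2,[np.array(a)],False,col,1)
    dr([(-26,125,22),(26,125,22),(26,-125,20),(26,-125,0)],(0,0,255));dr([(-26,125,22),(-26,100,22),(26,100,22)],(255,0,0))
    dr([(-26,100,2),(-26,-125,2),(26,-125,2)],(0,0,255))
    k=50
    for k,c in((40,(0,255,0)),(50,(255,0,255))):
        dr([(-23,-34-k-3,20),(24,-34-k-3,20)],c)
    for a,c in((.35,(0,255,0)),(.55,(255,0,255))):
        k=45;dr([(16.5,-70-k,17),(16.5-40*np.sin(a),-70-k-40*np.cos(a),17)],c)
    cv2.imwrite("pics/o1.png",im2)
E
python3 fit.py
```

```text
[ 5.37113328e+02  3.38455479e+02 -1.32795786e-01] -7.608638070088499
[[-0.2, 0.1], [-0.6, -0.2], [0.2, 0.2], [0.5, -0.2]]
[ 5.38067706e+02  3.40040155e+02 -1.29277614e-01] -7.407061685329
[[0.1, -0.6], [-0.2, 0.3], [0.1, -0.3], [0.0, 0.5]]
[ 5.37631242e+02  3.39077567e+02 -1.31547726e-01] -7.537129523100429
[[-0.4, -0.1], [-0.9, -0.3], [-0.0, -0.0], [0.3, -0.5], [0.4, -0.9], [0.1, 0.2], [0.4, -0.5], [0.2, 0.2]]
```

View pics/o1.png

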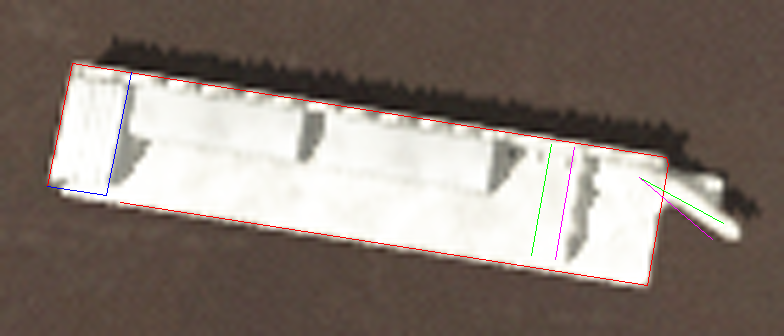

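Short bars have to be about 71 mm long. In px, A (314,150) measures ≈70 mm and C (327,221) ≈71 mm, so they are the short ones. B (335,188) measures ≈131 mm and D (338,249) ≈111 mm. The enlarged crop confirms this, so C (x≈0.52) is the near one and A (x≈0.687) the far one.

The stick is at (537.6, 339.1) with yaw −7.5°, and the knee is at about 0.055. I'm moving the shut fingers behind the knee now.

{"fn": "drive_tool", "kwargs": {
  "series": [
    [1,[-33,-31,0],[0,0,0]],
    [1,[-65,-62,0],[0,0,0]],
    [1,[-98,-93,0],[0,0,0]],
    [1,[-130,-124,0],[0,0,0]],
    [1,[-163,-155,0],[0,0,0]]
  ],
  "squeeze": 20
}}

```text
time_s: 0.6
ee_pos: [302.3, -318.3, 213.6]
ee_rot: [-180.0, 0.0, -67.3]
force: [0.6, -0.6, 0.1]
gripper_width: 54.4
```

{"fn": "drive_tool", "kwargs": {
  "series": [
    [1,[-33,-31,0],[0,0,0]],
    [1,[-65,-62,0],[0,0,0]],
    [1,[-98,-93,0],[0,0,0]],
    [1,[-130,-124,0],[0,0,0]],
    [1,[-163,-155,0],[0,0,0]]
  ]
}}

```text
time_s: 1.1
ee_pos: [382.2, -108.1, 213.9]
ee_rot: [-180.0, -0.0, -67.3]
force: [0.9, -1.4, 0.3]
gripper_width: 14.2
```

{"fn": "drive_tool", "kwargs": {
  "series": [
    [1,[-33,-31,0],[0,0,-0.14]],
    [1,[-65,-62,0],[0,0,-0.28]],
    [1,[-98,-93,0],[0,0,-0.42]],
    [1,[-130,-124,0],[0,0,-0.56]],
    [1,[-163,-155,0],[0,0,-0.7]]
  ]
}}

```text
time_s: 1.6
ee_pos: [462.2, 102.2, 213.7]
ee_rot: [180.0, -0.0, -26.8]
force: [0.6, -0.3, 0.7]
gripper_width: 0.1
```

{"fn": "drive_tool", "kwargs": {
  "series": [
    [1,[-3,-27,30],[0,0,-0.07]],
    [1,[-6,-54,60],[0,0,-0.14]],
    [1,[-9,-81,90],[0,0,-0.21]],
    [1,[-12,-108,120],[0,0,-0.28]],
    [1,[-14.3,-134.8,153],[0,0,-0.343]]
  ]
}}

```text
time_s: 2.1
ee_pos: [511.2, 228.0, 59.7]
ee_rot: [-180.0, -0.0, -7.3]
force: [0.2, -0.5, 1.7]
gripper_width: 0.4
```

```bash
cat > look.py <<'E'
import sys,cv2,pickle
from workcell import env
n=sys.argv[1]
for c in("top","side"):
    f=env.grab_frame(c); cv2.imwrite(f"pics/{c}{n}.png",f["image"][:,:,::-1]); pickle.dump(f,open(f"{c}{n}.pkl","wb"))
a=cv2.imread(f"pics/top{n}.png")[160:260,140:300]; b=cv2.imread(f"pics/side{n}.png")[190:310,205:325]
cv2.imwrite(f"pics/v{n}.png",cv2.hconcat([cv2.resize(a,(480,300),interpolation=2),cv2.resize(b,(300,300),interpolation=2)]))
cv2.imwrite(f"pics/s{n}.png",cv2.resize(b,(600,600),interpolation=2))
s=env.state();print(s["time_s"],s["ee_pos"],s["ee_rot"],s["force"],s["gripper_width"])
E
python3 look.py 1
```

```text
2.2 [508.9303135  228.0919267   56.14000325] [179.78621667   0.41364674  -7.33339397] [ 0.16014237 -1.08546188 -0.73836038] 0.49569776076607897
```

View pics/v1.png

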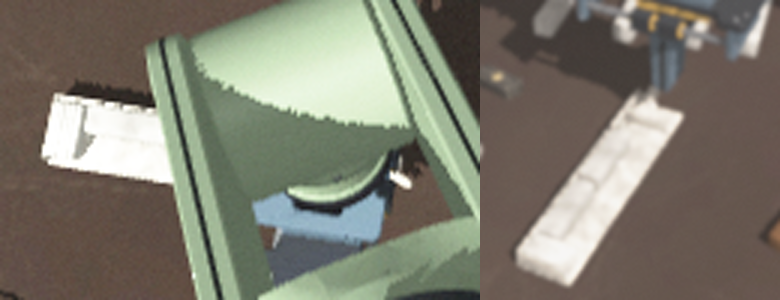

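View pics/s1.png

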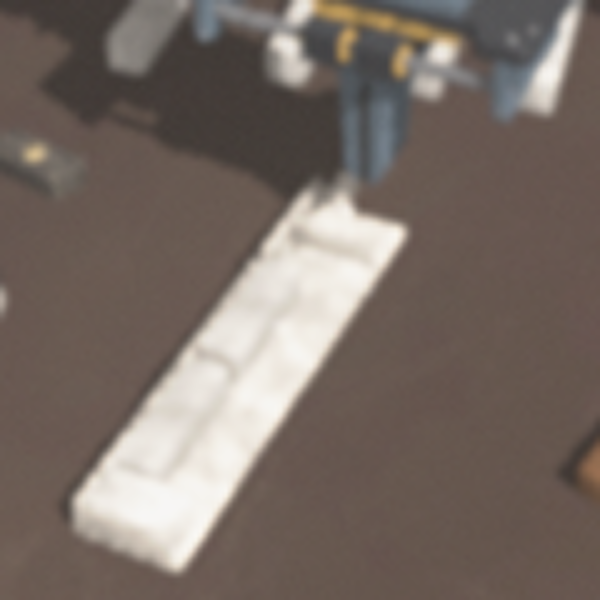

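```bash
python3 - <<'E'
from fit import *
f=pickle.load(open("side1.pkl","rb"));p=[537.6,339.1,-.1315]
im=cv2.imread("pics/side1.png")[190:310,205:325]
im=cv2.resize(im,None,fx=5,fy=5,interpolation=2)
tr=lambda P:tuple(int(a) for a in (w2p(f,P)-[204.6,189.6])*5)
for k,c in((48,(0,200,0)),(54,(255,0,255)),(60,(255,0,0))):
    a=[tr(S2W(p,q)) for q in((-23,-34-k,2),(-23,-34-k,20),(24,-34-k,20))]
    cv2.polylines(im,[np.array(a)],False,c,1)
from scipy.spatial.transform import Rotation
yw=np.radians(-7.3)
q=[S2W([508.9,228.1,yw],(a,b,56.1)) for a,b in((-13.5,-16),(13.5,-16),(13.5,16),(-13.5,16))]
cv2.polylines(im,[np.array([tr(a) for a in q])],True,(0,0,255),1)
cv2.imwrite("pics/o2.png",im[100:350,200:500].repeat(2,0).repeat(2,1))
E
```

```text
(no output)
```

View pics/o2.png

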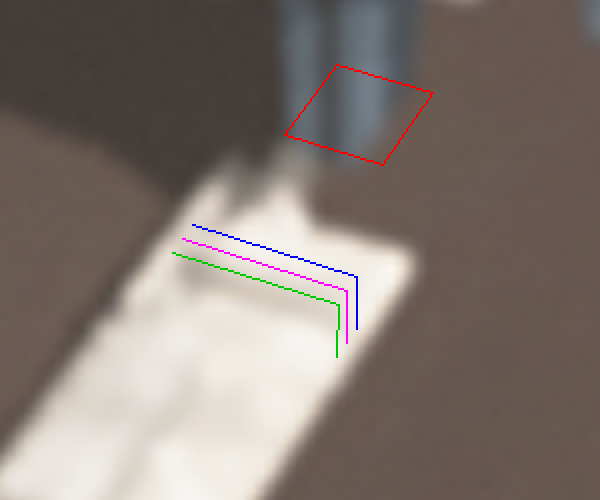

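The side view puts the knee's front edge at about k=48–55, and the projected TCP matches the fingers seen at crop (370,170). I'm lowering behind the knee in two steps.

{"fn": "drive_tool", "kwargs": {
  "series": [
    [1,[-2,2,8],[0,0,0]],
    [1,[-2,2,16],[0,0,0]],
    [1,[-2,2,24],[0,0,0]],
    [1,[-2,2,32],[0,0,0]],
    [1,[-2,2,32],[0,0,0]]
  ]
}}

```text
time_s: 2.7
ee_pos: [508.1, 224.4, 28.3]
ee_rot: [180.0, 0.1, -7.6]
force: [0.1, 0.3, -0.2]
gripper_width: 0.3
```

```bash
python3 look.py 2
```

```text
2.8 [508.77359213 224.84002249  29.09550529] [-1.79999574e+02 -1.51390386e-02 -7.53251393e+00] [ 0.9020743  -0.33517932 -0.28179026] 0.4670645467724811
```

View pics/s2.png

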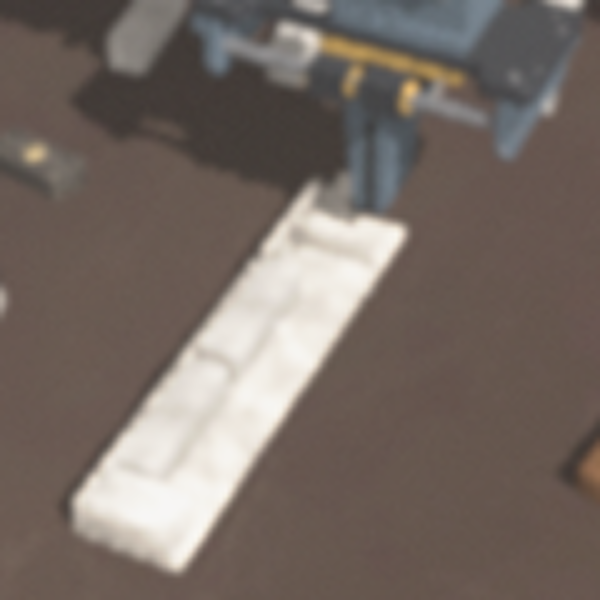

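{"fn": "drive_tool", "kwargs": {
  "series": [
    [1,[0,-1.5,3],[0,0,0]],
    [1,[0,-1.5,6],[0,0,0]],
    [1,[0,-1.5,9],[0,0,0]],
    [1,[0,-1.5,12],[0,0,0]],
    [1,[0,-1.5,14],[0,0,0]]
  ]
}}

```text
time_s: 3.3
ee_pos: [508.7, 226.6, 14.5]
ee_rot: [180.0, 0.0, -7.5]
force: [0.2, 0.1, 0.5]
gripper_width: 0.4
```

{"fn": "drive_tool", "kwargs": {
  "series": [
    [1,[0,0,1],[0,0,0]],
    [1,[0,0,2],[0,0,0]],
    [1,[0,0,3],[0,0,0]],
    [1,[0,0,4],[0,0,0]],
    [1,[0,0,5],[0,0,0]]
  ]
}}

```text
time_s: 3.8
ee_pos: [508.9, 226.6, 9.9]
ee_rot: [180.0, -0.0, -7.5]
force: [-0.4, 0.1, 0.7]
gripper_width: 0.8
```

{"fn": "drive_tool", "kwargs": {
  "series": [
    [1,[0,-3,0],[0,0,0]],
    [1,[0,-6,0],[0,0,0]],
    [1,[0,-9,0],[0,0,0]],
    [1,[0,-12,0],[0,0,0]],
    [1,[0,-15,0],[0,0,0]]
  ]
}}

```text
time_s: 4.3
ee_pos: [510.9, 241.3, 9.9]
ee_rot: [180.0, -0.0, -7.5]
force: [-0.2, -2.7, 0.1]
gripper_width: 0.4
```

{"fn": "drive_tool", "kwargs": {
  "series": [
    [1,[0,-3,0],[0,0,0]],
    [1,[0,-6,0],[0,0,0]],
    [1,[0,-9,0],[0,0,0]],
    [1,[0,-12,0],[0,0,0]],
    [1,[0,-15,0],[0,0,0]]
  ]
}}

```text
time_s: 4.8
ee_pos: [512.9, 256.6, 9.9]
ee_rot: [180.0, -0.0, -7.5]
force: [0.5, -2.5, 0.5]
gripper_width: 0.5
```

```bash
python3 look.py 3
```

```text
4.9 [512.95670326 256.9963357    9.92964047] [-1.79961876e+02 -1.83443215e-02 -7.50087175e+00] [ 0.66003366 -1.43032448  0.61567628] 0.3397029872330416
```

View pics/s3.png

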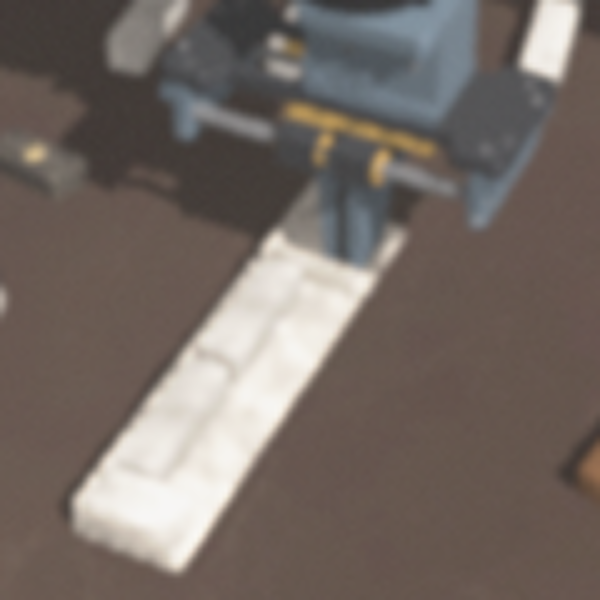

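{"fn": "drive_tool", "kwargs": {
  "series": [
    [1,[0,-2,0],[0,0,0]],
    [1,[0,-4,0],[0,0,0]],
    [1,[0,-6,0],[0,0,0]],
    [1,[0,-8,0],[0,0,0]],
    [1,[0,-10,0],[0,0,0]]
  ]
}}

```text
time_s: 5.4
ee_pos: [514.2, 266.4, 9.9]
ee_rot: [180.0, -0.0, -7.5]
force: [0.1, -3.8, 1.8]
gripper_width: 0.4
```

{"fn": "drive_tool", "kwargs": {
  "series": [
    [1,[0,-1,0],[0,0,0]],
    [1,[0,-2,0],[0,0,0]],
    [1,[0,-3,0],[0,0,0]],
    [1,[0,-4,0],[0,0,0]],
    [1,[0,-5,0],[0,0,0]]
  ]
}}

```text
time_s: 5.9
ee_pos: [514.8, 271.2, 9.9]
ee_rot: [180.0, -0.0, -7.5]
force: [1.8, -3.3, 1.4]
gripper_width: 0.7
```

```bash
python3 look.py 4
```

```text
6.0 [514.85162837 271.37514925   9.93142854] [-1.79990877e+02 -1.22890183e-02 -7.50578849e+00] [ 1.15583686 -2.74188753  0.59021806] 0.47586560689275786
```

View pics/s4.png

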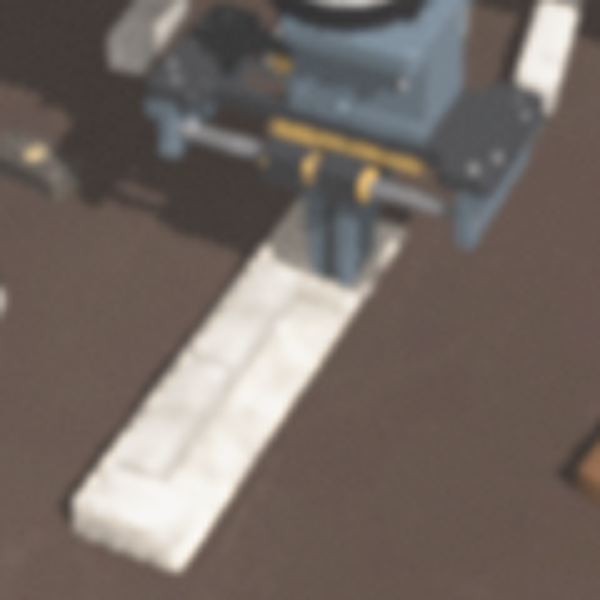

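{"fn": "drive_tool", "kwargs": {
  "series": [
    [1,[0,-1,0],[0,0,0]],
    [1,[0,-2,0],[0,0,0]],
    [1,[0,-3,0],[0,0,0]],
    [1,[0,-4,0],[0,0,0]],
    [1,[0,-4,0],[0,0,0]]
  ]
}}

```text
time_s: 6.5
ee_pos: [515.3, 275.3, 9.9]
ee_rot: [-180.0, -0.0, -7.5]
force: [1.5, -3.3, 0.5]
gripper_width: 0.4
```

{"fn": "drive_tool", "kwargs": {
  "series": [
    [1,[0,-0.5,0],[0,0,0]],
    [1,[0,-1,0],[0,0,0]],
    [1,[0,-1.5,0],[0,0,0]],
    [1,[0,-2,0],[0,0,0]],
    [1,[0,-2.5,0],[0,0,0]]
  ]
}}

```text
time_s: 7.0
ee_pos: [515.6, 277.4, 10.0]
ee_rot: [180.0, -0.0, -7.5]
force: [1.2, -5.4, 2.1]
gripper_width: 0.3
```

{"fn": "drive_tool", "kwargs": {
  "series": [
    [1,[0,-0.4,0],[0,0,0]],
    [1,[0,-0.8,0],[0,0,0]],
    [1,[0,-1.2,0],[0,0,0]],
    [1,[0,-1.6,0],[0,0,0]],
    [1,[0,-2,0],[0,0,0]]
  ]
}}

```text
time_s: 7.5
ee_pos: [515.9, 279.4, 9.9]
ee_rot: [180.0, -0.0, -7.5]
force: [1.7, -3.9, 1.7]
gripper_width: 0.8
```

{"fn": "drive_tool", "kwargs": {
  "series": [
    [1,[0,-0.3,0],[0,0,0]],
    [1,[0,-0.6,0],[0,0,0]],
    [1,[0,-0.9,0],[0,0,0]],
    [1,[0,-1.2,0],[0,0,0]],
    [1,[0,-1.5,0],[0,0,0]]
  ]
}}

```text
time_s: 8.0
ee_pos: [515.9, 279.6, 9.9]
ee_rot: [179.8, 0.0, -7.5]
force: [2.2, -10.6, 2.7]
gripper_width: 0.4
```

```bash
python3 look.py 5
```

```text
8.1 [515.90998258 279.63092336   9.95121296] [ 1.79842395e+02  1.28523150e-02 -7.45596113e+00] [ 1.97368067 -9.10772765  3.67630683] 0.6886551058955442
```

View pics/s5.png

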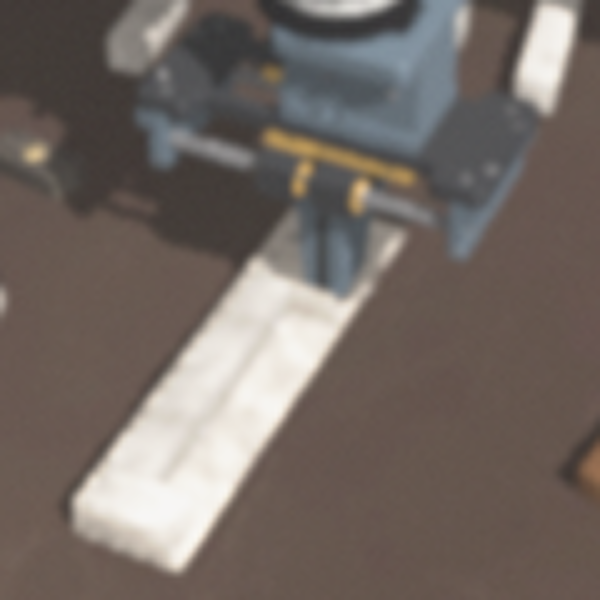

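Tight: motion stopped at the expected place with 10 N, and the gaps between the bars are gone. Next I back off, go round on the open side and come up beside the lever.

{"fn": "drive_tool", "kwargs": {
  "series": [
    [1,[0,4,0],[0,0,0]],
    [1,[0,8,0],[0,0,0]],
    [1,[-7,10,0],[0,0,0]],
    [1,[-13,12,0],[0,0,0]],
    [1,[-19,14,0],[0,0,0]]
  ]
}}

```text
time_s: 8.6
ee_pos: [494.4, 269.8, 9.9]
ee_rot: [-180.0, 0.0, -7.5]
force: [0.8, -0.2, 0.1]
gripper_width: 0.6
```

{"fn": "drive_tool", "kwargs": {
  "series": [
    [1,[0,8,0],[0,0,0]],
    [1,[0,16,0],[0,0,0]],
    [1,[0,24,0],[0,0,0]],
    [1,[0,33,0],[0,0,0]],
    [1,[0,33,0],[0,0,0]]
  ]
}}

```text
time_s: 9.1
ee_pos: [490.8, 235.6, 9.9]
ee_rot: [180.0, 0.0, -7.6]
force: [0.1, 0.6, -0.2]
gripper_width: 0.1
```

```bash
python3 look.py 6
```

```text
9.2 [491.38680681 236.69770453  10.01632521] [-1.79984829e+02 -1.95249071e-02 -7.55992078e+00] [-0.15759227 -0.33762548  0.0702866 ] 0.4960558015008621
```

View pics/s6.png

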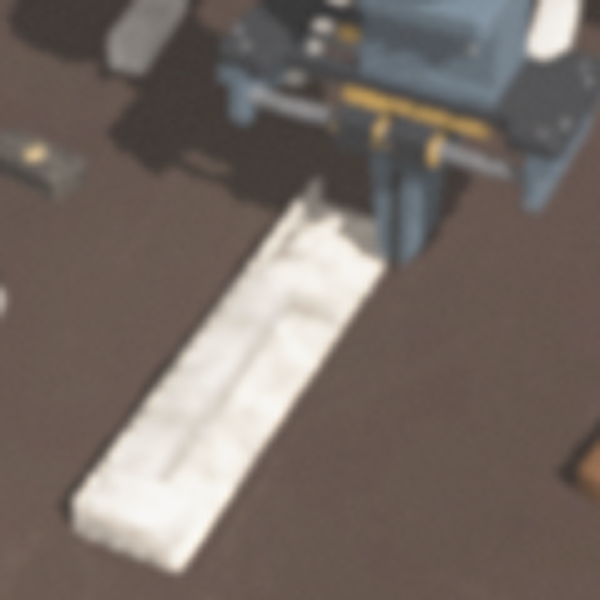

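View pics/v6.png

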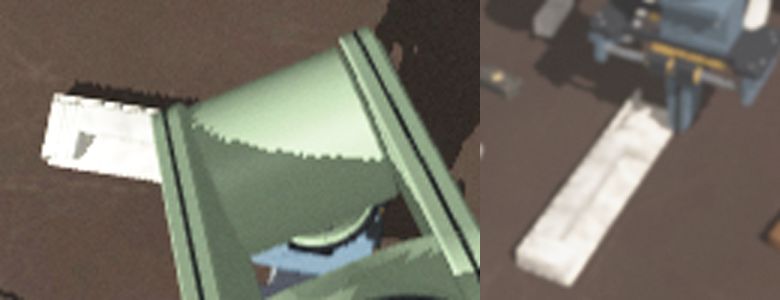

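{"fn": "drive_tool", "kwargs": {
  "series": [
    [1,[3,0,0],[0,0,0]],
    [1,[6,0,0],[0,0,0]],
    [1,[9,0,0],[0,0,0]],
    [1,[12,0,0],[0,0,0]],
    [1,[15,0,0],[0,0,0]]
  ]
}}

```text
time_s: 9.7
ee_pos: [506.3, 235.1, 9.8]
ee_rot: [180.0, -0.0, -7.5]
force: [-0.6, -0.6, 0.1]
gripper_width: 0.6
```

{"fn": "drive_tool", "kwargs": {
  "series": [
    [1,[2,0,0],[0,0,0]],
    [1,[4,0,0],[0,0,0]],
    [1,[6,0,0],[0,0,0]],
    [1,[8,0,0],[0,0,0]],
    [1,[10,0,0],[0,0,0]]
  ]
}}

```text
time_s: 10.2
ee_pos: [515.3, 233.5, 9.8]
ee_rot: [180.0, 0.1, -7.5]
force: [-1.6, -0.5, 0.6]
gripper_width: 0.4
```

{"fn": "drive_tool", "kwargs": {
  "series": [
    [1,[0.6,0,0],[0,0,0]],
    [1,[1.2,0,0],[0,0,0]],
    [1,[1.8,0,0],[0,0,0]],
    [1,[2.4,0,0],[0,0,0]],
    [1,[3,0,0],[0,0,0]]
  ]
}}

```text
time_s: 10.7
ee_pos: [518.6, 233.2, 9.9]
ee_rot: [180.0, 0.0, -7.5]
force: [-3.2, -1.6, 0.6]
gripper_width: 0.6
```

{"fn": "drive_tool", "kwargs": {
  "series": [
    [1,[0.5,0,0],[0,0,0]],
    [1,[1,0,0],[0,0,0]],
    [1,[1.5,0,0],[0,0,0]],
    [1,[2,0,0],[0,0,0]],
    [1,[2.5,0,0],[0,0,0]]
  ]
}}

```text
time_s: 11.2
ee_pos: [521.4, 233.0, 10.0]
ee_rot: [180.0, -0.0, -7.5]
force: [-2.8, -0.8, 0.9]
gripper_width: 0.4
```

```bash
python3 look.py 7
```

```text
11.3 [521.58860933 233.0805808    9.99137705] [-1.79990846e+02 -2.87974474e-02 -7.50772717e+00] [-1.15922669 -1.33771436  0.51019997] 0.7602465854914674
```

View pics/s7.png

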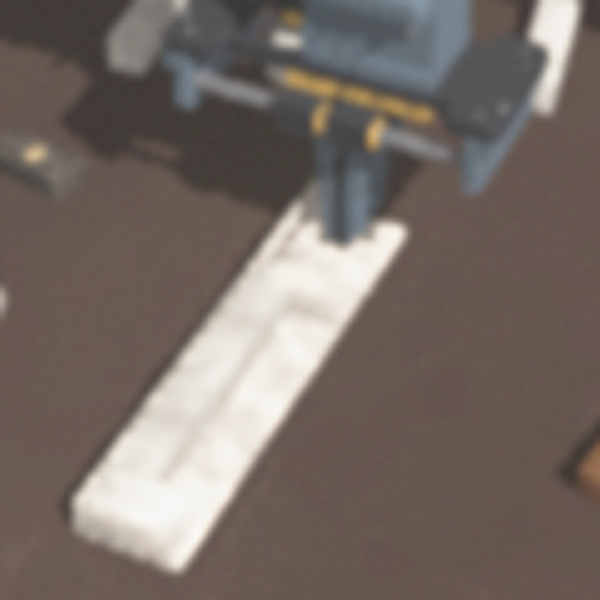

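{"fn": "drive_tool", "kwargs": {
  "series": [
    [1,[0.4,0,0],[0,0,0]],
    [1,[0.8,0,0],[0,0,0]],
    [1,[1.2,0,0],[0,0,0]],
    [1,[1.6,0,0],[0,0,0]],
    [1,[2,0,0],[0,0,0]]
  ]
}}

```text
time_s: 11.8
ee_pos: [523.4, 232.8, 9.9]
ee_rot: [180.0, -0.0, -7.5]
force: [-2.2, -1.0, 1.2]
gripper_width: 0.3
```

{"fn": "drive_tool", "kwargs": {
  "series": [
    [1,[0.4,0,0],[0,0,0]],
    [1,[0.8,0,0],[0,0,0]],
    [1,[1.2,0,0],[0,0,0]],
    [1,[1.6,0,0],[0,0,0]],
    [1,[2,0,0],[0,0,0]]
  ]
}}

```text
time_s: 12.3
ee_pos: [525.4, 232.5, 9.9]
ee_rot: [180.0, -0.0, -7.5]
force: [-2.1, -1.5, -0.1]
gripper_width: 0.3
```

{"fn": "drive_tool", "kwargs": {
  "series": [
    [1,[0.5,0,0],[0,0,0]],
    [1,[1,0,0],[0,0,0]],
    [1,[1.5,0,0],[0,0,0]],
    [1,[2,0,0],[0,0,0]],
    [1,[2.5,0,0],[0,0,0]]
  ]
}}

```text
time_s: 12.8
ee_pos: [527.8, 232.2, 9.9]
ee_rot: [180.0, 0.0, -7.5]
force: [-1.6, 0.1, 0.6]
gripper_width: 0.7
```

```bash
python3 look.py 8
```

```text
12.9 [527.82819351 232.21551014   9.91974306] [ 1.79999171e+02 -4.74241469e-03 -7.50366879e+00] [-1.57502643 -1.19653205  0.43524473] 0.4976586446519115
```

View pics/s8.png

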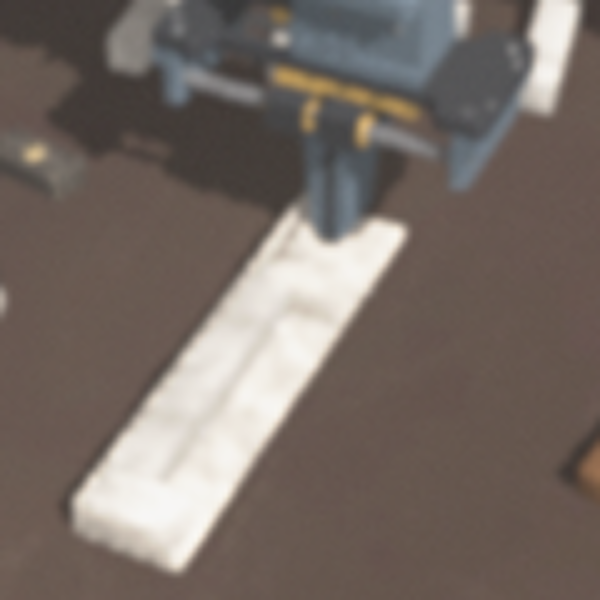

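{"fn": "drive_tool", "kwargs": {
  "series": [
    [1,[0.4,0,0],[0,0,0]],
    [1,[0.8,0,0],[0,0,0]],
    [1,[1.2,0,0],[0,0,0]],
    [1,[1.6,0,0],[0,0,0]],
    [1,[2,0,0],[0,0,0]]
  ]
}}

```text
time_s: 13.4
ee_pos: [528.7, 231.9, 9.8]
ee_rot: [180.0, 0.1, -7.5]
force: [-5.4, 0.0, 3.1]
gripper_width: 0.7
```

{"fn": "drive_tool", "kwargs": {
  "series": [
    [1,[0.3,0,0],[0,0,0]],
    [1,[0.6,0,0],[0,0,0]],
    [1,[0.9,0,0],[0,0,0]],
    [1,[1.2,0,0],[0,0,0]],
    [1,[1.5,0,0],[0,0,0]]
  ]
}}

```text
time_s: 13.9
ee_pos: [528.8, 231.8, 9.7]
ee_rot: [179.9, 0.3, -7.5]
force: [-8.4, 1.5, 4.4]
gripper_width: 0.4
```

Hard stop at 8 N. I'm backing off, lifting and checking.

{"fn": "drive_tool", "kwargs": {
  "series": [
    [1,[-5,0,0],[0,0,0]],
    [1,[-12,0,0],[0,0,0]],
    [1,[-18,0,-15],[0,0,0]],
    [1,[-18,0,-50],[0,0,0]],
    [1,[-18,0,-90],[0,0,0]]
  ]
}}

```text
time_s: 14.4
ee_pos: [512.8, 234.0, 101.0]
ee_rot: [180.0, 0.0, -7.5]
force: [1.1, 0.4, 0.3]
gripper_width: 0.3
```

{"fn": "drive_tool", "kwargs": {
  "series": [
    [1,[0,25,-20],[0,0,0]],
    [1,[0,50,-20],[0,0,0]],
    [1,[0,75,-20],[0,0,0]],
    [1,[0,100,-20],[0,0,0]],
    [1,[0,100,-20],[0,0,0]]
  ]
}}

```text
time_s: 14.9
ee_pos: [500.1, 132.9, 121.3]
ee_rot: [180.0, -0.1, -7.6]
force: [0.1, 0.7, 0.4]
gripper_width: 0.4
```

```bash
python3 look.py 9; python3 - <<'E'
import cv2
im=cv2.imread("pics/top9.png")[180:240,145:285]
cv2.imwrite("pics/t9.png",cv2.resize(im,None,fx=5.6,fy=5.6,interpolation=2))
E
```

```text
15.0 [500.96928454 135.08895902 121.03773935] [-1.79927827e+02 -1.39367019e-01 -7.57529249e+00] [-0.54247542  0.43801362  0.09675243] 0.7359005610269957
```

View pics/s9.png

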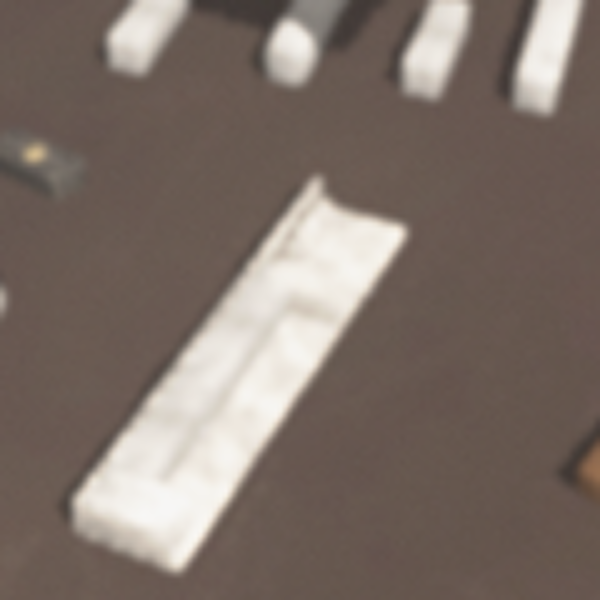

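View pics/t9.png

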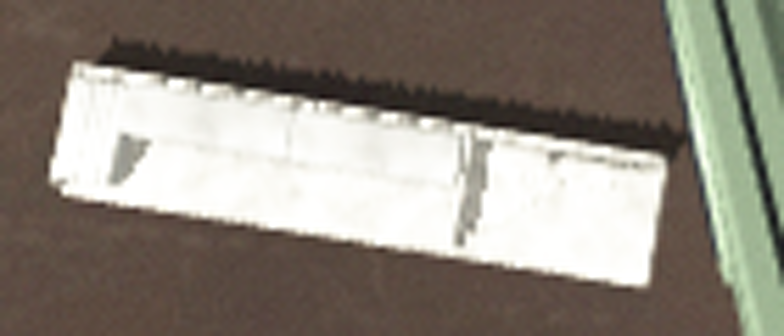

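```bash
python3 - <<'E'
from fit import *
p=[537.6,339.1,-.1315]
out=[]
for n,(x0,x1,y0,y1) in(("top",(215,275,190,240)),("side",(250,300,215,265))):
    f=pickle.load(open(n+"9.pkl","rb"))
    g=f["image"].astype(float).mean(2)[y0:y1,x0:x1]
    g=np.clip((g-150)/105,0,1)**3*255
    im=cv2.cvtColor(cv2.resize(g.astype(np.uint8),(400,400*(y1-y0)//(x1-x0)),interpolation=2),cv2.COLOR_GRAY2BGR)
    k=8.6
    for a,c in((0,(0,0,255)),(.1,(0,255,0))):
        P=[S2W(p,(16.5,-70-k,17)),S2W(p,(16.5-40*np.sin(a),-70-k-40*np.cos(a),17))]
        q=[((w2p(f,s)-[x0-.4,y0-.4])*400/(x1-x0)).astype(int) for s in P]
        im2=im.copy() if a==0 else im2
        cv2.line(im2,tuple(map(int,q[0])),tuple(map(int,q[1])),c,1)
    im=cv2.copyMakeBorder(im,0,400-im.shape[0],0,0,0);im2=cv2.copyMakeBorder(im2,0,400-im2.shape[0],0,0,0)
    cv2.imwrite(f"pics/e9{n}.png",cv2.hconcat([im,im2]))
E
```

```text
(no output)
```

View pics/e9top.png

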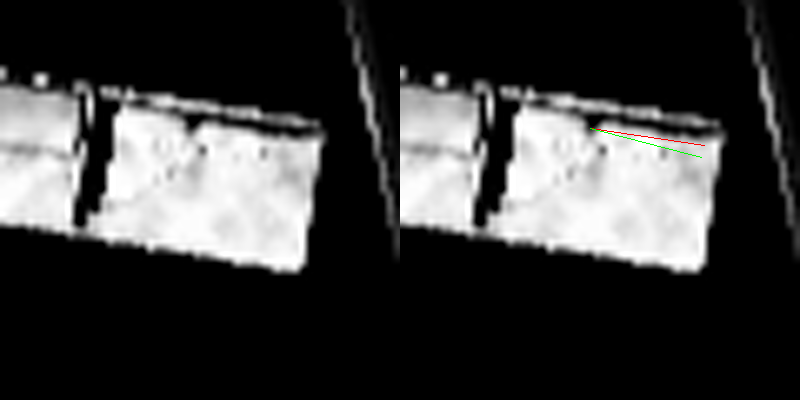

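View pics/e9side.png

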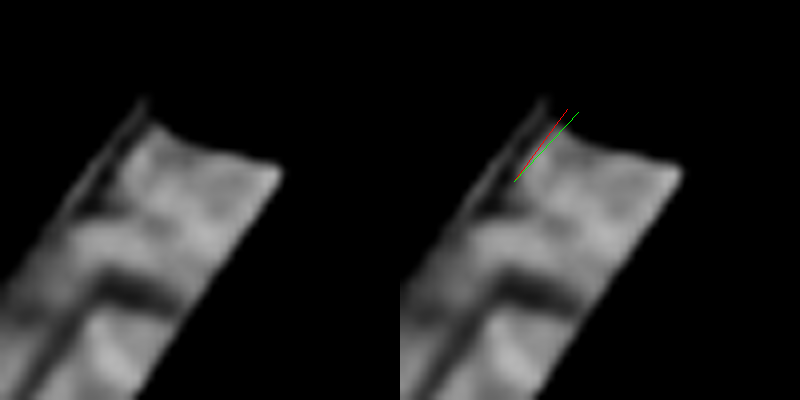

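Lever and wall are parallel (dark gap at crop (205,122)→(310,138)), so the lever is home. The knee sits tight at the end of bar b. Before pointing I'm checking clearance to the case rack behind the far bar.

```bash
python3 - <<'E'
import cv2
a=cv2.imread("pics/top0.png")[40:170,230:430]; b=cv2.imread("pics/side0.png")[60:220,130:330]
cv2.imwrite("pics/r.png",cv2.vconcat([cv2.resize(a,(460,299),interpolation=2),cv2.resize(b,(460,299*1),interpolation=2)]))
cv2.imwrite("pics/rs.png",cv2.resize(b,None,fx=3.5,fy=3.5,interpolation=2))
cv2.imwrite("pics/rt.png",cv2.resize(a,None,fx=3.5,fy=3.5,interpolation=2))
E
```

```text
(no output)
```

View pics/rt.png

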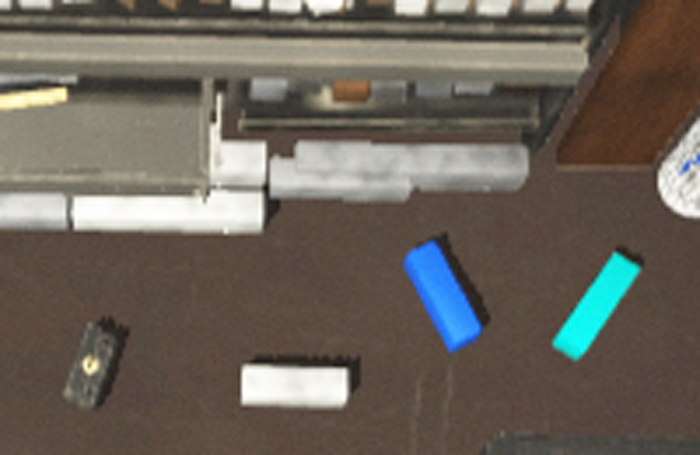

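View pics/rs.png

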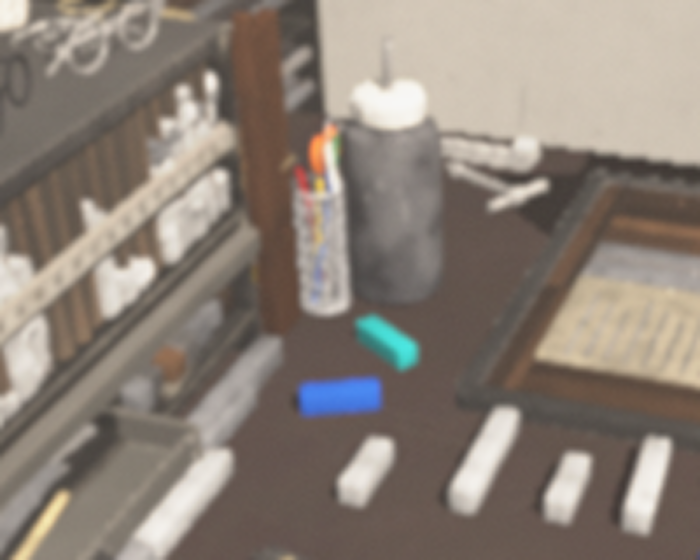

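```bash
python3 - <<'E'
from fit import *
def tri(a,b):
    return least_squares(lambda P:np.r_[w2p(ft,P)-a,w2p(fs,P)-b],[700,100,100])
for a,b in(((289.1,94.3),(186.3,184.9)),((397,62.3),(203.4,127.1)),
 ):
    s=tri(np.array(a),np.array(b));print(s.x,s.cost)
# bar centres: triangulate top-centre
A=(314.3,150.4);C=(327,221.2)
for n,u in(("A",A),("C",C)):
    P=p2w(ft,*u,22);print(n,P,"side px crop",(w2p(fs,P)-[130,60])*3.5)
E
```

```text
[808.2092315 159.8940172  58.7830495] 0.4908873186619458
[854.29957456 -68.27307038 124.74596172] 0.88784440895979
A [685.98842974  96.72713025  22.        ] side px crop [370.19155739 459.71952014]
C [519.05211844  65.82039217  22.        ] side px crop [570.33325728 475.51115007]
```

The rack front is at x≈808 and the hand reaches about 776 over the far bar, so it clears. Both bar centres agree in the side view: C (519, 66) and A (686, 97). I'm pointing at the nearer one, C.

{"fn": "drive_tool", "kwargs": {
  "series": [
    [1,[9,22,0],[0,0,0]],
    [1,[18,44,10],[0,0,0]],
    [1,[27,66,30],[0,0,0]],
    [1,[27,66,52],[0,0,0]],
    [1,[27,66,72],[0,0,0]]
  ]
}}

```text
time_s: 15.5
ee_pos: [519.5, 66.5, 47.6]
ee_rot: [-180.0, -0.1, -7.5]
force: [-0.3, 1.4, 0.0]
gripper_width: 0.6
```

{"fn": "drive_tool", "kwargs": {
  "series": [
    [1,[0,0,0],[0,0,0]],
    [1,[0,0,0],[0,0,0]],
    [1,[0,0,0],[0,0,0]],
    [1,[0,0,0],[0,0,0]],
    [1,[0,0,0],[0,0,0]]
  ]
}}

```text
time_s: 16.0
ee_pos: [519.0, 66.2, 48.8]
ee_rot: [-180.0, -0.1, -7.5]
force: [-0.8, 0.8, 0.5]
gripper_width: 0.7
```

```bash
python3 look.py 10; python3 - <<'E'
import cv2
b=cv2.imread("pics/side10.png")[130:240,210:350]
cv2.imwrite("pics/p10.png",cv2.resize(b,None,fx=5,fy=5,interpolation=2))
E
```

```text
16.1 [518.75062217  66.06516158  48.46116925] [-1.79990031e+02 -6.01013050e-02 -7.50111464e+00] [-0.09514092 -0.13810917 -0.07536595] 0.5795985754693421
```

View pics/p10.png

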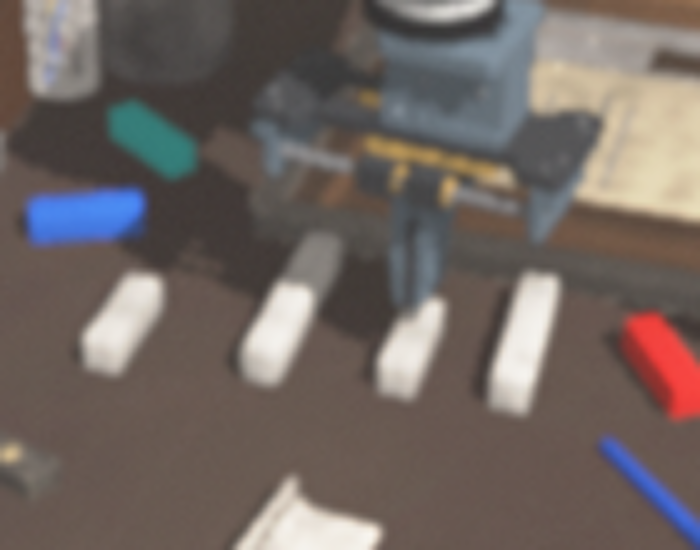

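The fingers are above short bar C (crop (410,340)), third in the row. I'm holding there for another 2 s.

{"fn": "drive_tool", "kwargs": {
  "series": [
    [1,[0,0,0],[0,0,0]],
    [1,[0,0,0],[0,0,0]],
    [1,[0,0,0],[0,0,0]],
    [1,[0,0,0],[0,0,0]],
    [1,[0,0,0],[0,0,0]]
  ]
}}

```text
time_s: 16.6
ee_pos: [518.5, 65.9, 47.9]
ee_rot: [180.0, 0.0, -7.5]
force: [-0.4, -0.5, -0.3]
gripper_width: 0.2
```

{"fn": "drive_tool", "kwargs": {
  "series": [
    [1,[0,0,0],[0,0,0]],
    [1,[0,0,0],[0,0,0]],
    [1,[0,0,0],[0,0,0]],
    [1,[0,0,0],[0,0,0]],
    [1,[0,0,0],[0,0,0]]
  ]
}}

```text
time_s: 17.1
ee_pos: [518.5, 65.9, 47.9]
ee_rot: [180.0, -0.0, -7.5]
force: [-0.1, -0.1, -0.6]
gripper_width: 0.3
```

{"fn": "drive_tool", "kwargs": {
  "series": [
    [1,[0,0,0],[0,0,0]],
    [1,[0,0,0],[0,0,0]],
    [1,[0,0,0],[0,0,0]],
    [1,[0,0,0],[0,0,0]],
    [1,[0,0,0],[0,0,0]]
  ]
}}

```text
time_s: 17.6
ee_pos: [518.5, 66.0, 47.9]
ee_rot: [180.0, -0.0, -7.5]
force: [0.1, 0.1, 0.1]
gripper_width: 0.5
```

{"fn": "drive_tool", "kwargs": {
  "series": [
    [1,[0,0,0],[0,0,0]],
    [1,[0,0,0],[0,0,0]],
    [1,[0,0,0],[0,0,0]],
    [1,[0,0,0],[0,0,0]],
    [1,[0,0,0],[0,0,0]]
  ]
}}

```text
time_s: 18.1
ee_pos: [518.5, 66.0, 47.9]
ee_rot: [180.0, -0.0, -7.5]
force: [-0.4, 0.8, -0.6]
gripper_width: 0.7
```

{"fn": "drive_tool", "kwargs": {
  "series": [
    [1,[5,0,-20],[0,0,0]],
    [1,[42,-12,-25],[0,0,0]],
    [1,[82,-26,-25],[0,0,0]],
    [1,[122,-39,-25],[0,0,0]],
    [1,[162,-52.5,-25],[0,0,0]]
  ]
}}

```text
time_s: 18.6
ee_pos: [687.4, 97.1, 73.1]
ee_rot: [180.0, -0.0, -7.5]
force: [0.8, -0.2, 1.0]
gripper_width: 0.7
```

{"fn": "drive_tool", "kwargs": {
  "series": [
    [1,[0,0,5],[0,0,0]],
    [1,[0,0,12],[0,0,0]],
    [1,[0,0,20],[0,0,0]],
    [1,[0,0,25],[0,0,0]],
    [1,[0,0,25],[0,0,0]]
  ]
}}

```text
time_s: 19.1
ee_pos: [684.3, 96.5, 47.0]
ee_rot: [180.0, 0.1, -7.5]
force: [-0.6, -0.5, 0.1]
gripper_width: 0.3
```

```bash
python3 look.py 11; python3 - <<'E'
import cv2
b=cv2.imread("pics/side11.png")[130:240,210:350]
cv2.imwrite("pics/p11.png",cv2.resize(b,None,fx=5,fy=5,interpolation=2))
E
```

```text
19.2 [685.50425705  96.72631941  48.16763722] [ 1.79993557e+02  1.16054051e-03 -7.51087716e+00] [1.01309584 0.50864423 0.92447975] 0.8515521397533393
```

View pics/p11.png

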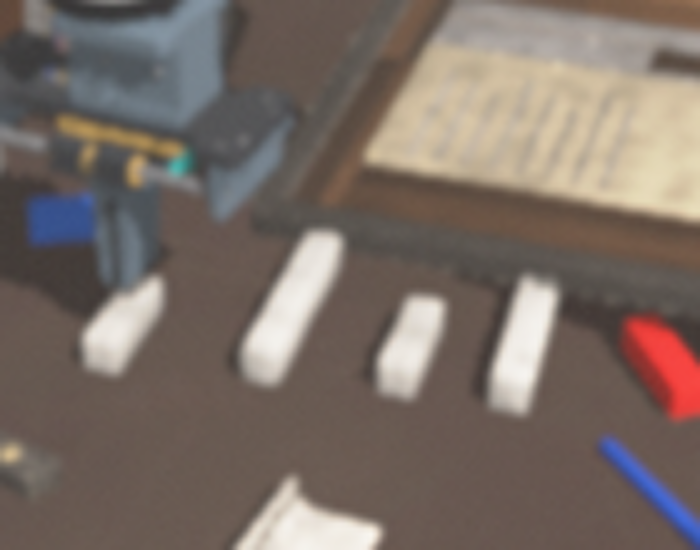

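View pics/s11.png

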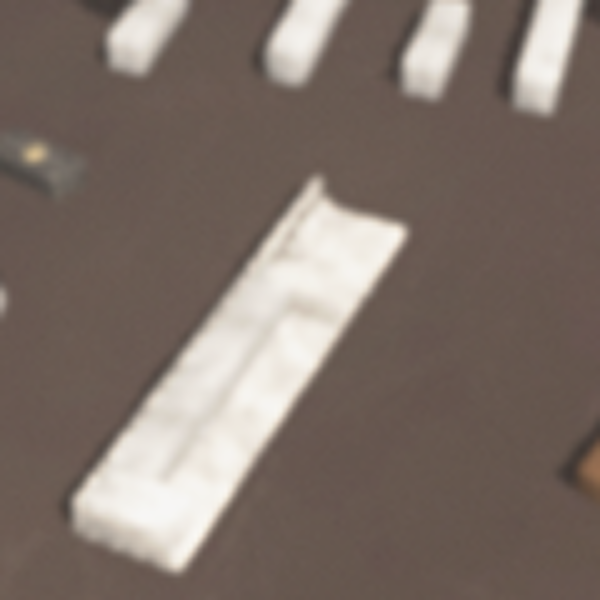

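The fingers are above the far short bar at crop (120,320). The table bars haven't moved and the stick still looks tight and clamped. I'm holding 2 s, then handing in.

{"fn": "drive_tool", "kwargs": {
  "series": [
    [1,[0,0,0],[0,0,0]],
    [1,[0,0,0],[0,0,0]],
    [1,[0,0,0],[0,0,0]],
    [1,[0,0,0],[0,0,0]],
    [1,[0,0,0],[0,0,0]]
  ]
}}

```text
time_s: 19.7
ee_pos: [686.0, 96.9, 48.0]
ee_rot: [180.0, -0.0, -7.5]
force: [0.3, 0.3, 0.1]
gripper_width: 0.5
```

{"fn": "drive_tool", "kwargs": {
  "series": [
    [1,[0,0,0],[0,0,0]],
    [1,[0,0,0],[0,0,0]],
    [1,[0,0,0],[0,0,0]],
    [1,[0,0,0],[0,0,0]],
    [1,[0,0,0],[0,0,0]]
  ]
}}

```text
time_s: 20.2
ee_pos: [685.9, 96.8, 47.9]
ee_rot: [180.0, -0.0, -7.5]
force: [-0.3, 0.6, -0.6]
gripper_width: 0.3
```

{"fn": "drive_tool", "kwargs": {
  "series": [
    [1,[0,0,0],[0,0,0]],
    [1,[0,0,0],[0,0,0]],
    [1,[0,0,0],[0,0,0]],
    [1,[0,0,0],[0,0,0]],
    [1,[0,0,0],[0,0,0]]
  ]
}}

```text
time_s: 20.7
ee_pos: [686.0, 96.8, 47.9]
ee_rot: [180.0, -0.0, -7.5]
force: [0.2, 0.5, -0.1]
gripper_width: 0.3
```

{"fn": "drive_tool", "kwargs": {
  "series": [
    [1,[0,0,0],[0,0,0]],
    [1,[0,0,0],[0,0,0]],
    [1,[0,0,0],[0,0,0]],
    [1,[0,0,0],[0,0,0]],
    [1,[0,0,0],[0,0,0]]
  ]
}}

```text
time_s: 21.2
ee_pos: [685.9, 96.8, 47.9]
ee_rot: [180.0, -0.0, -7.5]
force: [0.2, -0.1, -0.6]
gripper_width: 0.1
```

```bash
python3 -c "
from workcell import env
print(env.state()['ee_pos']);print(env.job_done())"
```

```text
[685.94461252  96.8456918   47.91548391]
the job is handed in; nothing more can be done
None
```

I set the stick, swung the clamp lever home and pointed at both short bars. I handed the job in at about 21 s, with the hand still over the farther bar; no verdict was reported.

- **Knee:** I pushed it until it stopped firmly at about 10 N, at the position expected for tight. Afterwards the pictures showed no gaps at the bars.
- **Lever:** I swung it to a hard stop at about 8 N. The top picture showed it parallel to the wall. The fingertips went about 9 mm farther than I first expected, because they are narrower than I had assumed.
- **Pointing:** I held over the near short bar (519, 66) and then the far one (686, 97) for more than 2 s each. The TCP was at about 48 mm, roughly 26 mm above the bars, with no contact force.
- **Rest of the scene:** The last side view showed the four table bars and the quoin where they began. I did not check the tape and oak strip separately; the hand stayed clear of both.

None of the checks failed. The first estimates of the knee position from the two cameras differed by about 5 mm, so I pushed by force instead.

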